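# Load a bushing carrier, settle it by tilting, and dock it

### The job

Stand every bushing upright in its own pocket of the white carrier on the bench, then lift the carrier by its handle bar, tip it about 30 degrees towards its blue side (long axis kept level), hold it there for two seconds so the bushings settle, and bring it level again. Then slide the loaded carrier under the dock's guides fully home against the end stop, and only then throw the red clamp lever all the way over; leave the bottle, the gauge box and the caliper where they are.

Things in the scene. Friction and masses are not known exactly. Their poses are not given: they have to be found in the camera images.
- carrier: White carrier, 220 (x) by 184 mm (y), loose, 0.3 to 0.5 kg. Origin: centre of underside, z up. The +y long side is blue. Six pockets, 67 x 74 mm, centred at x = -71, 0, 71, y = -39, 39 mm; floor 4 to 5 mm above the underside; walls and dividers 30 mm high, 4 mm thick. Outside each long wall (outer face y = 80 mm) runs a flat runner 12 mm wide, 5 mm thick.
- carrier_handle (a point): Middle of the carrier's fixed square aluminium handle bar, 12 x 12 mm, which runs along the carrier's x at y = 0 over its full 220 mm, centre 106 mm above the underside, on a 10 mm post at each end. Carry and push the carrier by it.
- dock: Fixed steel dock. Origin: centre of underside; x = slide-in direction (away from the robot). Bed 380 x 220 mm, top at z = 12 mm. Guides from x = 40 to 170 mm, inner faces at y = -95, 95; their lips reach in to y = -85, 85, from 10 to 16 mm above the bed (guide top 20): runners pass under the lips. Yellow flared lead-ins from x = 0. End stop face at x = 165, 20 mm high. Front of the bed is open.
- dock_home (a point): Where the carrier's origin lies when fully home against the end stop: on the bed, x = 55, y = 0, z = 12 mm in the dock's frame. Its blue side may be to the left or the right.
- clamp (a joint): Red clamp lever on a grey block beside the dock (dock frame x = 20, y = -160 mm), rad. Near 0: open, leaning towards the robot (the dock's -x); 1.0: thrown fully over to the dock's +x, clamped. Light friction, stays where it is left.
- clamp_tip (a point): Tip of the red clamp lever (80 mm long); it swings in the dock's x-z plane.
- mat: Fixed black rubber mat, 290 x 220 x 4 mm, on which the bushings wait. Origin: centre of its underside.
- cleaner: Bystander: bottle of cleaner, 56 mm diameter, 130 mm tall. Origin at its underside.
- gaugebox: Bystander: closed wooden gauge box, 120 x 70 x 35 mm. Origin at its underside.
- caliper: Bystander: caliper lying flat, about 200 mm long, 12 mm thick at most. Origin under the middle of its beam.
- bush1: Brass-coloured flanged bushing, 80 g, standing on its flange: flange 52 mm diameter, 16 mm high, above it a plain round body 34 mm diameter up to 70 mm height. Origin: centre of its underside, z up. May be absent (3 to 5 are there).
- bush2: Brass-coloured flanged bushing, 80 g, standing on its flange: flange 52 mm diameter, 16 mm high, above it a plain round body 34 mm diameter up to 70 mm height. Origin: centre of its underside, z up. May be absent (3 to 5 are there).
- bush3: Brass-coloured flanged bushing, 80 g, standing on its flange: flange 52 mm diameter, 16 mm high, above it a plain round body 34 mm diameter up to 70 mm height. Origin: centre of its underside, z up. May be absent (3 to 5 are there).
- bush4: Brass-coloured flanged bushing, 80 g, standing on its flange: flange 52 mm diameter, 16 mm high, above it a plain round body 34 mm diameter up to 70 mm height. Origin: centre of its underside, z up. May be absent (3 to 5 are there).
- bush5: Brass-coloured flanged bushing, 80 g, standing on its flange: flange 52 mm diameter, 16 mm high, above it a plain round body 34 mm diameter up to 70 mm height. Origin: centre of its underside, z up. May be absent (3 to 5 are there).
Things that resemble listed ones, but are neither listed nor needed, are in the scene too. Leave any black look-alike of the bush1 alone.

How it is judged:
On the way, in this order (a step that is already met when the one before it is completed fails the run):
1. every bushing stands upright in a pocket of the carrier, which stands level on the bench, not yet in the dock (z of bush1 in the frame of carrier between -0.003 and 0.013 m and x of bush1 in the frame of carrier between -0.108 and 0.108 m and y of bush1 in the frame of carrier between -0.078 and 0.078 m and angle between the z axis of each of bush1, bush2, bush3, bush4, bush5 and the z axis of carrier, either way round below 0.2 rad and z of bush2 in the frame of carrier between -0.003 and 0.013 m and x of bush2 in the frame of carrier between -0.108 and 0.108 m and y of bush2 in the frame of carrier between -0.078 and 0.078 m and z of bush3 in the frame of carrier between -0.003 and 0.013 m and x of bush3 in the frame of carrier between -0.108 and 0.108 m and y of bush3 in the frame of carrier between -0.078 and 0.078 m and z of bush4 in the frame of carrier between -0.003 and 0.013 m and x of bush4 in the frame of carrier between -0.108 and 0.108 m and y of bush4 in the frame of carrier between -0.078 and 0.078 m and z of bush5 in the frame of carrier between -0.003 and 0.013 m and x of bush5 in the frame of carrier between -0.108 and 0.108 m and y of bush5 in the frame of carrier between -0.078 and 0.078 m and angle between carrier's own z axis and vertical below 0.09 rad and horizontal distance between carrier and dock_home above 0.05 m and height (world z) of carrier below 0.03 m), for 0.2 s.
2. the carrier, lifted clear with all bushings in it, is held tipped 22 to 40 degrees towards its blue side, long axis level within 10 degrees (z of bush1 in the frame of carrier between -0.003 and 0.013 m and x of bush1 in the frame of carrier between -0.108 and 0.108 m and y of bush1 in the frame of carrier between -0.078 and 0.078 m and angle between the z axis of each of bush1, bush2, bush3, bush4, bush5 and the z axis of carrier, either way round below 0.2 rad and z of bush2 in the frame of carrier between -0.003 and 0.013 m and x of bush2 in the frame of carrier between -0.108 and 0.108 m and y of bush2 in the frame of carrier between -0.078 and 0.078 m and z of bush3 in the frame of carrier between -0.003 and 0.013 m and x of bush3 in the frame of carrier between -0.108 and 0.108 m and y of bush3 in the frame of carrier between -0.078 and 0.078 m and z of bush4 in the frame of carrier between -0.003 and 0.013 m and x of bush4 in the frame of carrier between -0.108 and 0.108 m and y of bush4 in the frame of carrier between -0.078 and 0.078 m and z of bush5 in the frame of carrier between -0.003 and 0.013 m and x of bush5 in the frame of carrier between -0.108 and 0.108 m and y of bush5 in the frame of carrier between -0.078 and 0.078 m and height (world z) of carrier above 0.03 m and angle between carrier's own y axis and vertical between 1.955 and 2.27 rad and angle between carrier's own x axis and vertical between 1.396 and 1.745 rad), for 1.5 s.
3. the carrier is level again, within 5 degrees (angle between carrier's own z axis and vertical below 0.09 rad), for 0.2 s.
4. the carrier is fully home in the dock, lever not yet thrown (distance between carrier and dock_home below 0.009 m and angle between the x axis of carrier and the x axis of dock, either way round below 0.05 rad and angle between carrier's own z axis and vertical below 0.09 rad and value of joint clamp below 0.5 rad), for 0.2 s.
5. the clamp lever is thrown over (value of joint clamp above 0.85 rad), for 0.2 s.
At the end, for the whole second after the job is handed in: The carrier lies level within 5 degrees, within 9 mm and 3 degrees of fully home in the dock and at rest, every bushing present stands upright (within 11 degrees) in a pocket, and the clamp lever is thrown beyond 0.85 rad of its 1.0 (distance between carrier and dock_home below 0.009 m and angle between the x axis of carrier and the x axis of dock, either way round below 0.05 rad and angle between carrier's own z axis and vertical below 0.09 rad and z of bush1 in the frame of carrier between -0.003 and 0.013 m and x of bush1 in the frame of carrier between -0.108 and 0.108 m and y of bush1 in the frame of carrier between -0.078 and 0.078 m and angle between the z axis of each of bush1, bush2, bush3, bush4, bush5 and the z axis of carrier, either way round below 0.2 rad and z of bush2 in the frame of carrier between -0.003 and 0.013 m and x of bush2 in the frame of carrier between -0.108 and 0.108 m and y of bush2 in the frame of carrier between -0.078 and 0.078 m and z of bush3 in the frame of carrier between -0.003 and 0.013 m and x of bush3 in the frame of carrier between -0.108 and 0.108 m and y of bush3 in the frame of carrier between -0.078 and 0.078 m and z of bush4 in the frame of carrier between -0.003 and 0.013 m and x of bush4 in the frame of carrier between -0.108 and 0.108 m and y of bush4 in the frame of carrier between -0.078 and 0.078 m and z of bush5 in the frame of carrier between -0.003 and 0.013 m and x of bush5 in the frame of carrier between -0.108 and 0.108 m and y of bush5 in the frame of carrier between -0.078 and 0.078 m and angle between each of bush1, bush2, bush3, bush4, bush5's own z axis and vertical below 0.2 rad and value of joint clamp above 0.85 rad and linear speed of carrier below 0.02 m/s); the robot touches nothing.
It fails at once if a bystander is moved more than 30 mm (distance of any of cleaner, gaugebox, caliper from where it was at the start of the episode above 0.03 m).
It fails at once if the clamp lever is thrown before the carrier is in the dock (value of joint clamp above 0.85 rad and distance between carrier and dock_home above 0.05 m).
Of bush1, bush2, bush3, bush4, bush5 only 3 to 5 are there at a start; the rules pass over those that are not, and their reading is None.
At some moment in a run one of bush1, bush2, bush3, bush4, bush5 may be knocked a few centimetres aside while the robot is not near it.
It also fails if it takes over 210 s, if anything falls off the work surface, if the arm or the gripper's body presses on something with over 40 N, if the wrist force passes 120 N, or if a joint passes its speed limit or range.

### The arm

A 6-joint arm with a two-finger parallel gripper is mounted at the origin on the work surface. World frame = base frame: x ahead of the robot, y to its left, z up, the work surface at z = 0. Lengths are in m, angles in rad, forces in N, time in s.
With the tool pointing down it reaches from about 0.375 to 0.9 m from the base axis. Payload 3.1 kg.
Tool frame: the origin (TCP) lies between the finger pads; the fingertips stand 8 mm ahead of it and the grasp point (between the pads) lies 11 mm behind it; z points along the fingers, y is the line along which they close (so a half turn about z gives the same grasp; the last joint's range is limited). The gripper opens to 85 mm and grips with 20 to 120 N. Pads are 22 mm wide; open, the fingers measure 114 mm over their backs; the gripper's body (76 mm by 85 mm) begins 54 mm behind the grasp point. The pads swing forward as they close: fully open they stand 13 mm farther back than shut.
Start: joints at [-1.385, 0.527, 1.433, -0, 1.181, -0.178], TCP at [0.223, -0.584, 0.239] pointing down, gripper open.
Joint ranges: [-3.08, 3.08], [-0.75, 2.2], [0.22, 2.44], [-1.43, 4.57], [0, 2.65], [-2.85, 2.85]. Speed limits (rad/s): [2.79, 2.79, 3.14, 3.14, 3.14, 3.14].

### API

Orientations are given as a unit quaternion [x, y, z, w].
In Python, from station import readout, cams, sign_off gives the robot as it stands.
- The arm moves only by the tool send_rows, never from a script. Its argument "commands" is text: rows parted by semicolons, each of 5 numbers parted by spaces: the finger opening in mm, from 0 to 85.4, then the shift along the tool's x, y, z each as a share of 0.02 m, from -1 to 1, then the turn about the tool's z as a share of 4 degrees, from -1 to 1. In form: grip dx dy dz spin; .... A call has 1 to 20 rows; each row shifts and turns the commanded pose from where the row before left it, along the tool's axes as they then stand; what a row does not reach is not made up. A row lasts 1/12 s, in which the tool goes at most 41.7 mm and 7.16 degrees, less where a joint would pass 70% of its speed; a pose out of reach is approached as far as the arm can. A call with a number of a shift or a turn outside -1 to 1 is refused whole. A call with a gripper value outside its range is refused whole. The fingers move at their own pace and stop on an object; "grip_force" is the grip in N (left out, the last holds). Time passes only in rows, so rows that do not move let the fingers close. It gives the time, the measured TCP pose, the force, the opening and the grip force at its end, in the units of the state.
- readout.sense(): the state, without advancing time (a new reading comes with each control period).
- cams.snapshot(name): name is "side" or "top" or "wrist"; returns a dict with "pixels" (400x640x3 uint8, red, green, blue), "intrinsics" (3x3 intrinsics, pixels), "eye" and "rotation" of the camera in the world. Camera axes: x right, y down, z forward; pixel columns grow to the right and rows downward; lengths in m; the calibration is good to about 2 mm. A picture is of the moment at which its call begins. There is no depth.
- sign_off(): hands the job in; it is judged then, once.
The state is a dict: "t": time; "q": joint angles; "qd": joint speeds; "tau": joint torques, N m; "tcp_pos": TCP position; "tool_rot": TCP orientation; "force": force on the tool from outside, world axes, zero at the start; "ft_torque": the same for the moment, N m; "finger_gap": opening from 0.0 (shut) to 1.0 (fully open); "gripper_force": force on a finger pad.
Only numpy, scipy, OpenCV 4.12 (cv2) and the standard library are available. Lean on these libraries where they do the work, as an engineer would, in place of code of your own. Each camera call takes 0.05 s, during which the arm holds its last target. There are 200 camera calls.

## Working session

There is one attempt and no reset: what is moved stays moved. The work goes in short steps, Python scripts to look and compute and a tool call to move; the robot and the scene stay as the last step left them, time stands still between calls to the robot, and variables do not carry over. Pictures are saved under pics/ and viewed, at most 14 in all, crops included, and the job is handed in when it is done.

Besides the shell and the picture viewer there is one more tool, called after "Request:" as a command line: name --argument value ..., lists and objects as JSON in quotes. send_rows: Moves the arm, as the interface text tells. Its arguments: {"type":"object","properties":{"commands":{"type":"string"},"grip_force":{"type":"number"}},"required":["commands"]}

```bash
ls; mkdir -p pics; cat > h.py <<'E'
import numpy as np, cv2
from station import readout, cams, sign_off
def snap(n,f=None):
    s=cams.snapshot(n)
    if f: cv2.imwrite('pics/'+f,cv2.cvtColor(s['pixels'],cv2.COLOR_RGB2BGR))
    return s
def ray(s,u,v,z):
    d=np.array(s['rotation'])@np.linalg.inv(s['intrinsics'])@[u,v,1.]
    e=np.array(s['eye']); return e+d*(z-e[2])/d[2]
def proj(s,p):
    c=np.array(s['rotation']).T@(np.array(p)-s['eye']); q=np.array(s['intrinsics'])@c; return q[:2]/q[2]
E
python3 - <<'E'
from h import *
for n in('top','side'):
    s=snap(n,n+'1.png'); print(n,s['eye'],np.round(s['rotation'],3).tolist(),s['intrinsics'])
    np.save(n+'.npy',s,allow_pickle=True)
print(readout.sense())
E
```

```text
pics
top [ 0.41387232 -0.10480876  1.0934851 ] [-0.698, 0.712, -0.049, 0.051] [[410.19911874   0.         314.93636804]
 [  0.         410.19911874 196.85743372]
 [  0.           0.           1.        ]]
side [0.43231903 0.73152463 1.1014498 ] [-0.078, 0.938, -0.337, 0.027] [[500.06280899   0.         315.27045493]
 [  0.         500.06280899 195.80634571]
 [  0.           0.           1.        ]]
{'t': 0.1, 'q': array([-1.38448239e+00,  5.28353555e-01,  1.43379139e+00, -1.33217112e-05,
        1.18140325e+00, -1.78481486e-01]), 'qd': array([-0.0011317 , -0.00223251, -0.00348577,  0.00085733,  0.00134508,
        0.00023271]), 'tau': array([-2.33409319e-04, -4.43304741e+01, -1.78586751e+01, -1.67092830e-04,
        3.85636478e-03,  1.90584785e-05]), 'tcp_pos': array([ 0.22288886, -0.58322325,  0.23843805]), 'tool_rot': array([ 9.83410674e-01,  1.81390435e-01, -9.98885529e-06, -9.77738154e-04]), 'force': array([-0.48693866,  0.41691813, -0.11505148]), 'ft_torque': array([-0.0147856 ,  0.02312507,  0.01134466]), 'gripper_force': 0.0, 'finger_gap': 0.9999188270614815}
```

```bash
sed -i "s/^def snap/from scipy.spatial.transform import Rotation as Ro\ndef snap/; s/    if f: cv2/    s['rotation']=Ro.from_quat(s['rotation']).as_matrix()\n    if f: cv2/" h.py; cat h.py|head -8
python3 - <<'E'
from h import *
for n in('top','side'):
    s=np.load(n+'.npy',allow_pickle=True).item(); s['rotation']=Ro.from_quat(s['rotation']).as_matrix(); np.save(n+'.npy',s,allow_pickle=True)
    print(np.round(s['rotation'],2).tolist())
E
```

```text
import numpy as np, cv2
from station import readout, cams, sign_off
from scipy.spatial.transform import Rotation as Ro
def snap(n,f=None):
    s=cams.snapshot(n)
    s['rotation']=Ro.from_quat(s['rotation']).as_matrix()
    if f: cv2.imwrite('pics/'+f,cv2.cvtColor(s['pixels'],cv2.COLOR_RGB2BGR))
    return s
[[-0.02, -0.99, 0.14], [-1.0, 0.02, 0.0], [-0.0, -0.14, -0.99]]
[[-0.99, -0.13, 0.1], [-0.16, 0.76, -0.63], [0.0, -0.64, -0.77]]
```

View pics/top1.png

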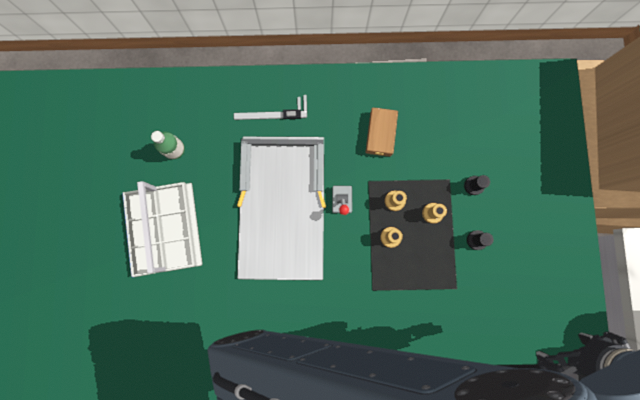

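View pics/side1.png

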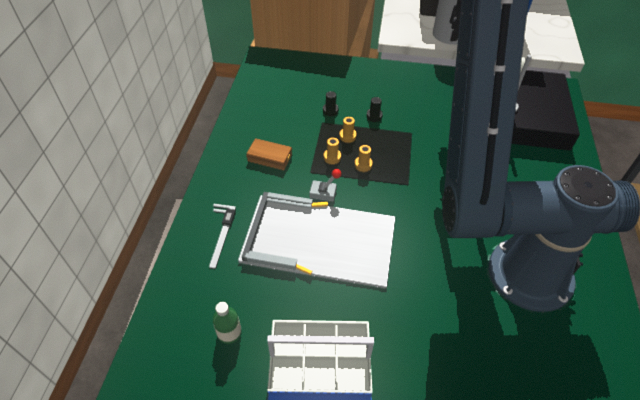

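```bash
cat > m.py <<'E'
from h import *
T=np.load('top.npy',allow_pickle=True).item(); S=np.load('side.npy',allow_pickle=True).item()
def tri(a,b):
    A=[];B=[]
    for s,p in((T,a),(S,b)):
        d=s['rotation']@np.linalg.inv(s['intrinsics'])@[*p,1.]; d/=np.linalg.norm(d); P=np.eye(3)-np.outer(d,d); A.append(P);B.append(P@s['eye'])
    return np.linalg.solve(sum(A),sum(B))
for s,n in((T,'top'),(S,'side')):
    h=cv2.cvtColor(s['pixels'],cv2.COLOR_RGB2HSV)
    print(n)
    for nm,lo,hi in(('brass',(12,110,90),(30,255,255)),('blue',(105,120,60),(130,255,255)),('red',(0,180,120),(6,255,255)),('yellow',(22,200,150),(32,255,255))):
        m=cv2.inRange(h,lo,hi); k,l,st,c=cv2.connectedComponentsWithStats(m)
        print(nm,[(st[i].tolist(),np.round(c[i],1).tolist()) for i in range(1,k) if st[i][4]>15])
# rays, top view
for nm,z,pts in(('bushtop',.074,[(398,198),(436,211),(393,236)]),('dockbed corners bot',.012,[(238,279),(323,279)]),('endstop top',.032,[(243,138),(324,138)]),('mat',.004,[(370,181),(449,181),(372,290),(456,290)]),('carr wall top',.03,[(123,190),(188,183),(202,265),(132,277)]),('handle top',.112,[(145,183),(157,270)])):
    print(nm,[np.round(ray(T,*p,z)[:2],3).tolist() for p in pts])
E
python3 m.py
python3 - <<'E'
from h import *
T=np.load('top.npy',allow_pickle=True).item()['pixels'][:,:,::-1]
a=cv2.resize(T[120:300,110:350],None,fx=3.3,fy=3.3,interpolation=cv2.INTER_CUBIC)
cv2.imwrite('pics/crop.png',a[:600,:800])
E
```

```text
top
brass [([0, 26, 640, 25, 6106], [322.3, 38.8]), ([367, 108, 31, 48, 1182], [381.5, 131.3]), ([237, 191, 9, 16, 66], [240.6, 198.4]), ([318, 191, 8, 17, 55], [321.5, 199.6]), ([385, 190, 22, 21, 321], [394.9, 200.3]), ([422, 203, 25, 20, 338], [433.2, 212.4]), ([381, 227, 22, 21, 318], [390.5, 236.8]), ([623, 226, 17, 1, 17], [631.0, 226.0])]
blue []
red [([340, 205, 8, 9, 39], [342.9, 209.8])]
yellow []
side
brass [([251, 0, 123, 57, 5902], [311.7, 24.9]), ([368, 49, 10, 9, 79], [372.4, 53.3]), ([215, 63, 25, 15, 264], [226.0, 69.5]), ([584, 101, 56, 20, 623], [611.1, 110.4]), ([339, 117, 18, 25, 307], [347.9, 130.3]), ([323, 137, 19, 27, 341], [332.2, 151.3]), ([247, 139, 45, 25, 713], [269.4, 150.7]), ([354, 144, 19, 28, 347], [363.6, 158.9]), ([253, 161, 9, 3, 16], [257.6, 161.8]), ([263, 163, 19, 6, 39], [272.0, 165.3]), ([633, 184, 7, 12, 40], [637.2, 187.7]), ([311, 201, 17, 6, 80], [319.4, 203.8]), ([636, 217, 4, 16, 41], [637.9, 225.7]), ([296, 264, 16, 11, 65], [303.2, 269.1])]
blue [([528, 0, 4, 9, 19], [529.1, 3.2]), ([268, 392, 104, 8, 729], [316.7, 395.9])]
red [([333, 169, 8, 8, 53], [336.2, 172.3])]
yellow []
bushtop [[0.552, -0.311], [0.517, -0.404], [0.457, -0.294]]
dockbed corners bot [[0.356, 0.101], [0.352, -0.119]]
endstop top [[0.727, 0.086], [0.723, -0.13]]
mat [[0.609, -0.252], [0.604, -0.464], [0.321, -0.246], [0.317, -0.464]]
carr wall top [[0.593, 0.402], [0.608, 0.231], [0.394, 0.19], [0.367, 0.368]]
handle top [[0.595, 0.31], [0.386, 0.273]]
```

View pics/crop.png

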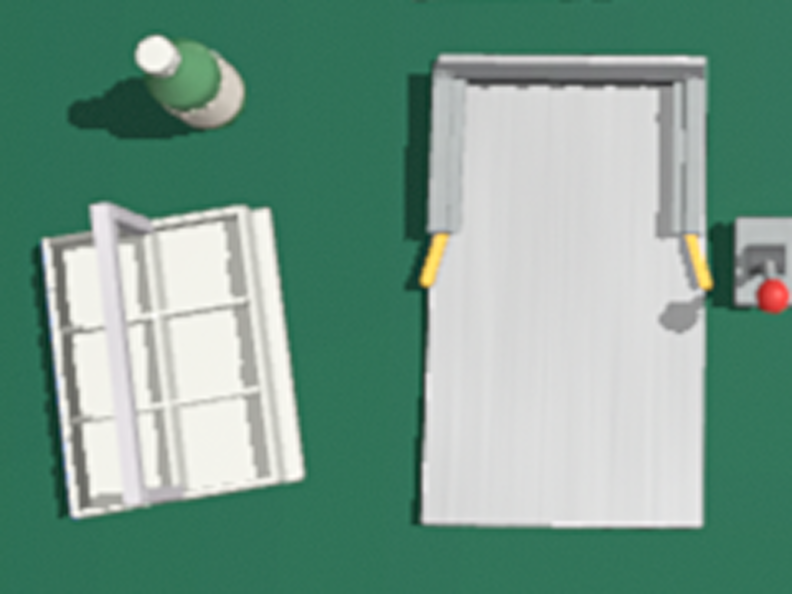

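Request:
send_rows --commands "85 0 0 0 -1;85 0 0 0 -1;85 0 0 0 -1;85 0 0 0 -1;85 0 0 0 -1;85 0 0 0 -1;85 0 0 0 -1;85 0 0 0 -1;85 0 0 0 -1;85 0 0 0 -1;85 0 0 0 -1;85 0 0 0 -1;85 0 0 0 -1;85 0 0 0 -1;85 0 0 0 -1;85 0 0 0 -1;85 0 0 0 -1;85 0 0 0 -0.28"

```text
t: 1.6
tcp_pos: [0.2229, -0.5834, 0.2387]
tool_rot: [0.706, 0.708, 0.0, -0.001]
force: [0.3, -0.3, -0.5]
finger_gap: 0.997
gripper_force: 0.0
```

```bash
cat >> m.py <<'E'
print('----')
for a,b in(((394.9,200.3),(332.2,151.3)),((433.2,212.4),(347.9,130.3)),((390.5,236.8),(363.6,158.9)),((342.9,209.8),(336.2,172.3))): print(np.round(tri(a,b),3))
g=lambda u,v:(u/3.3+110,v/3.3+120)
for nm,z,pts in(('handle',.112,[g(108,207),g(137,500)]),('runner R',.005,[g(270,210),g(302,480)]),('wallL',.03,[g(44,240),g(72,515)]),('dock back/front',.032,[g(437,57),g(705,57)]),('bed',.012,[g(422,524),g(704,525)]),('guides in R/L top edge',.032,[g(685,85),g(682,232),g(466,85),g(459,232)])):
    print(nm,[np.round(ray(T,*p,z)[:2],3).tolist() for p in pts])
E
python3 m.py | sed -n '/----/,$p'
```

```text
----
[ 0.552 -0.31   0.039]
[ 0.518 -0.407  0.04 ]
[ 0.457 -0.294  0.039]
[ 0.523 -0.17   0.104]
handle [[0.596, 0.315], [0.383, 0.286]]
runner R [[0.611, 0.229], [0.393, 0.198]]
wallL [[0.586, 0.401], [0.37, 0.369]]
dock back/front [[0.729, 0.088], [0.725, -0.129]]
bed [[0.357, 0.101], [0.352, -0.12]]
guides in R/L top edge [[0.702, -0.112], [0.582, -0.108], [0.705, 0.064], [0.585, 0.07]]
```

Request:
send_rows --commands "85 0.963 0.78 0 0;85 0.963 0.78 0 0;85 0.963 0.78 0 0;85 0.963 0.78 0 0;85 0.963 0.78 0 0;85 0.963 0.78 0 0;85 0.963 0.78 0 0;85 0.963 0.78 0 0;85 0.963 0.78 0 0;85 0.963 0.78 0 0;85 0.963 0.78 0 0;85 0.963 0.78 0 0;85 0.963 0.78 0 0;85 0.963 0.78 0 0;85 0.963 0.78 0 0;85 0 0 0.9 0;85 0 0 0.9 0;85 0 0 0.9 0;85 0 0 0 0;85 0 0 0 0"

```text
t: 3.27
tcp_pos: [0.4564, -0.2943, 0.1845]
tool_rot: [0.707, 0.707, 0.0, -0.001]
force: [0.8, -0.2, 1.0]
finger_gap: 0.993
gripper_force: 0.0
```

```bash
cat > b.py <<'E'
# brass bushings seen by side camera: triangulation-free, use plane z=.039 (mat) for centroid
from h import *
import sys
def brass(n='side',z=.039):
    s=snap(n); h=cv2.cvtColor(s['pixels'],cv2.COLOR_RGB2HSV); m=cv2.inRange(h,(12,110,90),(30,255,255))
    k,l,st,c=cv2.connectedComponentsWithStats(m); out=[]
    for i in range(1,k):
        p=ray(s,*c[i],z)
        if st[i][4]>60 and .3<p[0]<.66 and -.5<p[1]<-.2: out.append((np.round(p[:2],3).tolist(),int(st[i][4]),st[i][2:4].tolist()))
    return out
if __name__=='__main__': print('side',brass('side'));print('top',brass('top'))
E
python3 b.py; python3 -c "
from h import *
snap('wrist','w1.png')"
```

```text
side [([0.519, -0.406], 307, [18, 25]), ([0.553, -0.31], 345, [19, 27]), ([0.458, -0.295], 350, [19, 28])]
top [([0.551, -0.307], 288, [21, 20])]
```

View pics/w1.png

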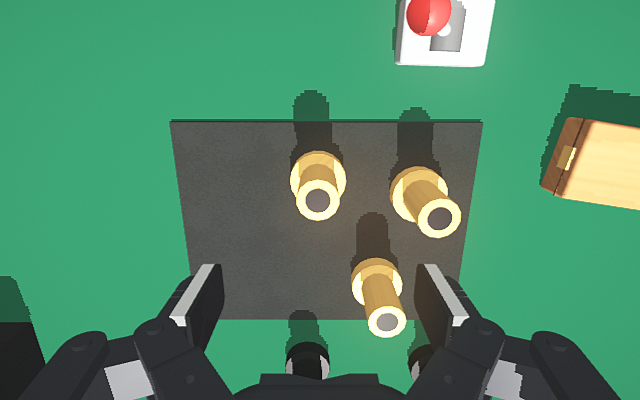

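Request:
send_rows --commands "85 0 0 0.961 0;85 0 0 0.961 0;85 0 0 0.961 0;85 0 0 0.961 0;85 0 0 0.961 0;85 0 0 0.961 0;85 0 0 0.961 0;85 0 0 0 0;20 0 0 0 0;20 0 0 0 0;20 0 0 0 0;20 0 0 0 0;20 0 0 0 0;20 0 0 0 0;20 0 0 0 0;20 0 0 0 0" --grip_force 35

```text
t: 4.75
tcp_pos: [0.4575, -0.2955, 0.0521]
tool_rot: [0.707, 0.707, -0.0, 0.001]
force: [-0.3, 0.1, 5.7]
finger_gap: 0.388
gripper_force: 34.9
```

Request:
send_rows --commands "20 0 0 -1 0;20 0 0 -1 0;20 0 0 -1 0;20 0 0 -1 0;20 0 0 -1 0;20 0 0 -1 0;20 0 0 -1 0;20 1 -0.07 0 0;20 1 -0.07 0 0;20 1 -0.07 0 0;20 1 -0.07 0 0;20 1 -0.07 0 0;20 1 -0.07 0 0;20 1 -0.07 0 0;20 1 -0.07 0 0;20 1 -0.07 0 0;20 1 -0.07 0 0;20 1 -0.07 0 0;20 1 -0.07 0 0;20 1 -0.07 0 0"

```text
t: 6.42
tcp_pos: [0.4382, -0.0338, 0.191]
tool_rot: [0.707, 0.707, 0.0, 0.0]
force: [-0.8, 0.4, -1.1]
finger_gap: 0.388
gripper_force: 35.2
```

Request:
send_rows --commands "20 1 -0.07 0 0;20 1 -0.07 0 0;20 1 -0.07 0 0;20 1 -0.07 0 0;20 1 -0.07 0 0;20 1 -0.07 0 0;20 1 -0.07 0 0;20 1 -0.07 0 0;20 1 -0.07 0 0;20 1 -0.07 0 0;20 1 -0.07 0 0;20 1 -0.07 0 0;20 1 -0.07 0 0;20 1 -0.07 0 0;20 1 -0.07 0 0;20 1 -0.07 0 0;20 0.8 -0.07 0 0;20 0.8 -0.07 0 -1;20 0 0 0 -1;20 0 0 0 0"

```text
t: 8.08
tcp_pos: [0.4128, 0.3179, 0.1908]
tool_rot: [0.655, 0.756, 0.0, -0.0]
force: [-0.7, -0.2, -0.2]
finger_gap: 0.384
gripper_force: 35.2
```

```bash
python3 -c "
from h import *
snap('wrist','w2.png')
print(readout.sense()['tcp_pos'])"
```

```text
[0.4127579  0.31733643 0.19074348]
```

View pics/w2.png

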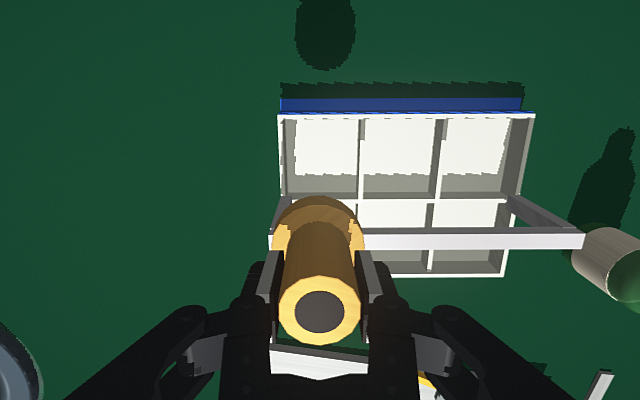

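```bash
python3 - <<'E'
from h import *
s=snap('wrist')
print(s['eye'])
for z,pts in((.03,[(279,115),(534,115),(358,117),(437,117)]),(.112,[(578,234)]),(.005,[(281,97),(523,97)]),(0.145,[(318,310)])):
    print(z,[np.round(ray(s,*p,z)[:2],3).tolist() for p in pts])
E
```

```text
[0.40123646 0.4001463  0.32583875]
0.03 [[0.371, 0.369], [0.587, 0.399], [0.438, 0.377], [0.505, 0.386]]
0.112 [[0.594, 0.326]]
0.005 [[0.369, 0.383], [0.587, 0.413]]
0.145 [[0.42, 0.264]]
```

Request:
send_rows --commands "20 0.5 0.1 0 0;20 0.5 0.1 0 0;20 0 0 0 0;20 0 0 0.9 0;20 0 0 0.9 0;20 0 0 0.9 0;20 0 0 0.9 0;20 0 0 0.9 0;20 0 0 0.9 0;20 0 0 0.9 0;20 0 0 0.4 0;20 0 0 0.1 0;20 0 0 0 0;20 0 0 0 0;55 0 0 0 0;55 0 0 0 0;55 0 0 0 0"

```text
t: 9.6
tcp_pos: [0.4149, 0.3378, 0.0557]
tool_rot: [0.656, 0.755, 0.001, 0.0]
force: [0.5, -0.5, -0.4]
finger_gap: 0.648
gripper_force: 0.0
```

Request:
send_rows --commands "55 0 0 -1 0;55 0 0 -1 0;55 0 0 -1 0;55 0 0 -1 0;55 0 0 -1 0;55 0 0 -1 0;85 0 0 -1 1;85 0 0 0 1;85 -1 0.21 0 0;85 -1 0.21 0 0;85 -1 0.21 0 0;85 -1 0.21 0 0;85 -1 0.21 0 0;85 -1 0.21 0 0;85 -1 0.21 0 0;85 -1 0.21 0 0;85 -1 0.21 0 0;85 -1 0.21 0 0;85 -1 0.21 0 0;85 -1 0.21 0 0"

```text
t: 11.27
tcp_pos: [0.465, 0.0965, 0.1953]
tool_rot: [0.707, 0.707, 0.0, 0.0]
force: [0.2, -0.9, 0.3]
finger_gap: 0.994
gripper_force: 0.0
```

Request:
send_rows --commands "85 -1 0.21 0 0;85 -1 0.21 0 0;85 -1 0.21 0 0;85 -1 0.21 0 0;85 -1 0.21 0 0;85 -1 0.21 0 0;85 -1 0.21 0 0;85 -1 0.21 0 0;85 -1 0.21 0 0;85 -1 0.21 0 0;85 -1 0.21 0 0;85 -1 0.21 0 0;85 -1 0.21 0 0;85 -1 0.21 0 0;85 -1 0.21 0 0;85 -1 0.21 0 0;85 -1 0.21 0 0;85 -1 0.21 0 0;85 -1 0.21 0 0;85 -1 0.21 0 0"

```text
t: 12.93
tcp_pos: [0.549, -0.3034, 0.1953]
tool_rot: [0.707, 0.707, 0.0, 0.0]
force: [0.3, 0.0, -0.8]
finger_gap: 0.995
gripper_force: 0.0
```

```bash
python3 b.py; python3 -c "
from h import *
print(readout.sense()['tcp_pos'])
snap('side','s2.png')"
```

```text
side [([0.519, -0.408], 313, [18, 25]), ([0.553, -0.31], 345, [19, 27])]
top []
[ 0.54987201 -0.30600456  0.19538048]
```

View pics/s2.png

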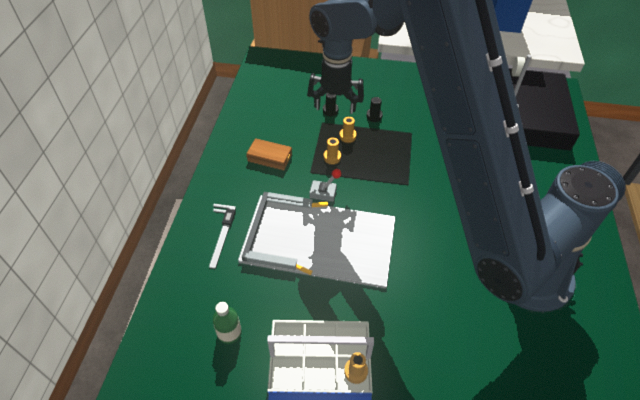

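Request:
send_rows --commands "85 -0.2 0.1 0.9 0;85 0 0 0.9 0;85 0 0 0.9 0;85 0 0 0.9 0;85 0 0 0.9 0;85 0 0 0.9 0;85 0 0 0.9 0;85 0 0 0.9 0;85 0 0 0 0;20 0 0 0 0;20 0 0 0 0;20 0 0 0 0;20 0 0 0 0;20 0 0 0 0;20 0 0 0 0;20 0 0 0 0;20 0 0 0 0"

```text
t: 14.5
tcp_pos: [0.5518, -0.307, 0.0523]
tool_rot: [0.707, 0.707, 0.0, 0.001]
force: [0.0, 0.6, 6.9]
finger_gap: 0.386
gripper_force: 34.7
```

Request:
send_rows --commands "20 0 0 -1 0;20 0 0 -1 0;20 0 0 -1 0;20 0 0 -1 0;20 0 0 -1 0;20 0 0 -1 0;20 0 0 -1 0;20 1 0 0 0;20 1 0 0 0;20 1 0 0 0;20 1 0 0 0;20 1 0 0 0;20 1 0 0 0;20 1 0 0 0;20 1 0 0 0;20 1 0 0 0;20 1 0 0 0;20 1 0 0 0;20 1 0 0 0;20 1 0 0 0"

```text
t: 16.17
tcp_pos: [0.5506, -0.0455, 0.1907]
tool_rot: [0.707, 0.707, -0.0, -0.0]
force: [0.6, -0.2, -1.9]
finger_gap: 0.386
gripper_force: 35.1
```

Request:
send_rows --commands "20 1 0 0 0;20 1 0 0 0;20 1 0 0 0;20 1 0 0 0;20 1 0 0 0;20 1 0 0 0;20 1 0 0 0;20 1 0 0 0;20 1 0 0 0;20 1 0 0 0;20 1 0 0 0;20 1 0 0 0;20 1 0 0 0;20 1 0 0 0;20 1 0 0 0;20 1 0 0 0;20 1 0 0 0;20 1 0 0 0;20 1 0 0 0;20 1 0 0 0"

```text
t: 17.83
tcp_pos: [0.5504, 0.3543, 0.1905]
tool_rot: [0.707, 0.707, -0.0, -0.0]
force: [0.5, 0.4, -0.3]
finger_gap: 0.384
gripper_force: 35.1
```

Request:
send_rows --commands "20 0.4 0.1 0 -1;20 0 0 0 -1;20 0 0 0 0;20 0 0 0 0"

```text
t: 18.17
tcp_pos: [0.5524, 0.3614, 0.1904]
tool_rot: [0.656, 0.754, -0.001, -0.0]
force: [0.3, -1.2, -0.1]
finger_gap: 0.386
gripper_force: 35.1
```

```bash
python3 - <<'E'
from h import *
T=np.load('top.npy',allow_pickle=True).item()
print(ray(T,157.5,137,.13),ray(T,173,149,.03))
E
```

```text
[0.70493863 0.27632305 0.13      ] [0.70125169 0.27332501 0.03      ]
```

Request:
send_rows --commands "20 -0.05 0.1 0.9 0;20 0 0 0.9 0;20 0 0 0.9 0;20 0 0 0.9 0;20 0 0 0.9 0;20 0 0 0.9 0;20 0 0 0.9 0;20 0 0 0.4 0;20 0 0 0.1 0;20 0 0 0 0;20 0 0 0 0;55 0 0 0 0;55 0 0 0 0;55 0 0 0 0;55 0 0 -1 0;55 0 0 -1 0;55 0 0 -1 0;55 0 0 -1 0;55 0 0 -1 0;55 0 0 -1 0"

```text
t: 19.83
tcp_pos: [0.5549, 0.3609, 0.1764]
tool_rot: [0.656, 0.755, 0.0, 0.0]
force: [-0.5, 0.4, -0.8]
finger_gap: 0.645
gripper_force: 0.0
```

```bash
python3 b.py; python3 -c "
from h import *
print(readout.sense()['tcp_pos'])"
```

```text
side [([0.518, -0.406], 321, [18, 26])]
top [([0.517, -0.407], 337, [25, 20])]
[0.55742424 0.36206854 0.17947399]
```

Request:
send_rows --commands "85 0 0 -0.8 1;85 0 0 0 1;85 -1 -0.05 0 0;85 -1 -0.05 0 0;85 -1 -0.05 0 0;85 -1 -0.05 0 0;85 -1 -0.05 0 0;85 -1 -0.05 0 0;85 -1 -0.05 0 0;85 -1 -0.05 0 0;85 -1 -0.05 0 0;85 -1 -0.05 0 0;85 -1 -0.05 0 0;85 -1 -0.05 0 0;85 -1 -0.05 0 0;85 -1 -0.05 0 0;85 -1 -0.05 0 0;85 -1 -0.05 0 0;85 -1 -0.05 0 0;85 -1 -0.05 0 0"

```text
t: 21.6
tcp_pos: [0.5364, 0.0, 0.1901]
tool_rot: [0.707, 0.707, -0.0, -0.0]
force: [0.2, -0.9, 0.5]
finger_gap: 0.993
gripper_force: 0.0
```

Request:
send_rows --commands "85 -1 -0.05 0 0;85 -1 -0.05 0 0;85 -1 -0.05 0 0;85 -1 -0.05 0 0;85 -1 -0.05 0 0;85 -1 -0.05 0 0;85 -1 -0.05 0 0;85 -1 -0.05 0 0;85 -1 -0.05 0 0;85 -1 -0.05 0 0;85 -1 -0.05 0 0;85 -1 -0.05 0 0;85 -1 -0.05 0 0;85 -1 -0.05 0 0;85 -1 -0.05 0 0;85 -1 -0.05 0 0;85 -1 -0.05 0 0;85 -1 -0.05 0 0;85 -1 -0.05 0 0;85 -1 -0.05 0 0"

```text
t: 23.27
tcp_pos: [0.5167, -0.3997, 0.1897]
tool_rot: [0.707, 0.707, 0.0, -0.001]
force: [0.4, -0.6, -0.8]
finger_gap: 0.997
gripper_force: 0.0
```

```bash
python3 b.py; python3 -c "
from h import *
print(readout.sense()['tcp_pos'])"
```

```text
side [([0.519, -0.408], 314, [18, 25])]
top [([0.525, -0.395], 130, [16, 16])]
[ 0.51675992 -0.40235207  0.18992615]
```

Request:
send_rows --commands "85 -0.25 0.1 1 0;85 0 0 1 0;85 0 0 1 0;85 0 0 1 0;85 0 0 1 0;85 0 0 1 0;85 0 0 1 0;85 0 0 0 0;20 0 0 0 0;20 0 0 0 0;20 0 0 0 0;20 0 0 0 0;20 0 0 0 0;20 0 0 0 0;20 0 0 0 0;20 0 0 0 0;20 0 0 -1 0;20 0 0 -1 0;20 0 0 -1 0;20 0 0 -1 0"

```text
t: 25.03
tcp_pos: [0.519, -0.4039, 0.1313]
tool_rot: [0.707, 0.707, 0.0, -0.0]
force: [0.4, -0.1, -1.5]
finger_gap: 0.384
gripper_force: 35.1
```

Request:
send_rows --commands "20 0 0 -1 0;20 0 0 -1 0;20 0 0 -1 0;20 1 -0.05 0 0;20 1 -0.05 0 0;20 1 -0.05 0 0;20 1 -0.05 0 0;20 1 -0.05 0 0;20 1 -0.05 0 0;20 1 -0.05 0 0;20 1 -0.05 0 0;20 1 -0.05 0 0;20 1 -0.05 0 0;20 1 -0.05 0 0;20 1 -0.05 0 0;20 1 -0.05 0 0;20 1 -0.05 0 0;20 1 -0.05 0 0;20 1 -0.05 0 0;20 1 -0.05 0 0"

```text
t: 26.7
tcp_pos: [0.5018, -0.0632, 0.1908]
tool_rot: [0.707, 0.707, 0.0, 0.0]
force: [1.0, 0.0, -1.0]
finger_gap: 0.388
gripper_force: 35.1
```

Request:
send_rows --commands "20 1 -0.05 0 0;20 1 -0.05 0 0;20 1 -0.05 0 0;20 1 -0.05 0 0;20 1 -0.05 0 0;20 1 -0.05 0 0;20 1 -0.05 0 0;20 1 -0.05 0 0;20 1 -0.05 0 0;20 1 -0.05 0 0;20 1 -0.05 0 0;20 1 -0.05 0 0;20 1 -0.05 0 0;20 1 -0.05 0 0;20 1 -0.05 0 0;20 1 -0.05 0 0;20 1 -0.05 0 0;20 1 -0.05 0 0;20 1 -0.05 0 0;20 1 -0.05 0 0"

```text
t: 28.37
tcp_pos: [0.4816, 0.3367, 0.1907]
tool_rot: [0.707, 0.707, -0.0, -0.0]
force: [0.9, 0.0, -0.7]
finger_gap: 0.386
gripper_force: 35.1
```

Request:
send_rows --commands "20 0.7 0.05 0 -1;20 0 0 0 -1;20 0 0 0 0;20 0 0 0 0"

```text
t: 28.7
tcp_pos: [0.4825, 0.3497, 0.1906]
tool_rot: [0.656, 0.754, -0.0, -0.0]
force: [0.3, 0.8, -0.3]
finger_gap: 0.382
gripper_force: 35.1
```

```bash
python3 -c "
from h import *
print(readout.sense()['tcp_pos'])
snap('wrist','w3.png')"
```

```text
[0.48254166 0.34974311 0.19057551]
```

View pics/w3.png

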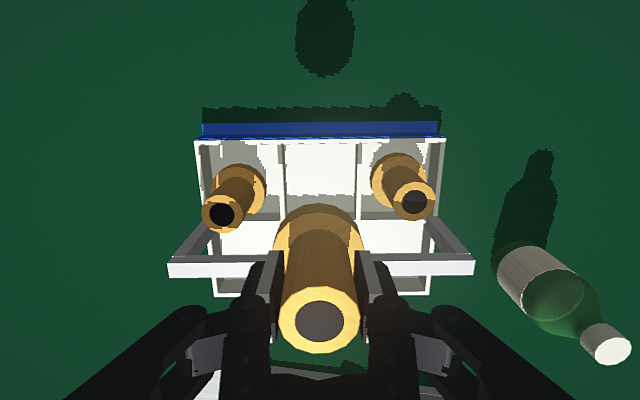

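Request:
send_rows --commands "20 0 0.05 0.9 0;20 0 0 0.9 0;20 0 0 0.9 0;20 0 0 0.9 0;20 0 0 0.9 0;20 0 0 0.9 0;20 0 0 0.9 0;20 0 0 0.4 0;20 0 0 0.1 0;20 0 0 0 0;20 0 0 0 0;48 0 0 0 0;48 0 0 0 0;48 0 0 0 0;48 0 0 -1 0;48 0 0 -1 0;48 0 0 -1 0;48 0 0 -1 0;48 0 0 -1 0;48 0 0 -1 0"

```text
t: 30.42
tcp_pos: [0.4838, 0.35, 0.1763]
tool_rot: [0.656, 0.755, 0.0, 0.0]
force: [0.1, -0.1, 0.1]
finger_gap: 0.562
gripper_force: 0.0
```

Request:
send_rows --commands "48 -0.77 0 0 0;48 -0.77 0 0 0;48 -0.77 0 0 0;48 0 0 0 1;48 0 0 0 1;48 0 0 0 1;48 0 0 0 1;48 0 0 0 1;48 0 0 0 1;48 0 0 0 1;48 0 0 0 1;48 0 0 0 1;48 0 0 0 1;48 0 0 0 1;48 0 0 0 1;48 0 0 0 1;48 0 0 0 1;48 0 0 0 1;48 0 0 0 1;48 0 0 0 1"

```text
t: 32.08
tcp_pos: [0.4904, 0.3043, 0.1754]
tool_rot: [0.966, 0.257, 0.0, -0.0]
force: [-0.1, -0.4, 0.1]
finger_gap: 0.564
gripper_force: 0.0
```

Request:
send_rows --commands "48 0 0 0 1;48 0 0 0 1;48 0 0 0 1;48 0 0 0 1;48 0 0 0 1;48 0 0 0 0.5;48 0 0 0 0;48 0 0 0 0"

```text
t: 32.75
tcp_pos: [0.4904, 0.3043, 0.1752]
tool_rot: [0.998, 0.07, 0.0, -0.0]
force: [-0.4, -1.1, -0.7]
finger_gap: 0.562
gripper_force: 0.0
```

```bash
python3 -c "
from h import *
s=readout.sense();print(s['tcp_pos'],s['q'])
snap('wrist','w4.png')"
```

```text
[0.49038342 0.30428284 0.17519412] [3.61800511e-01 5.44743786e-01 1.61781752e+00 3.49787646e-05
 9.78363557e-01 1.79148919e+00]
```

View pics/w4.png

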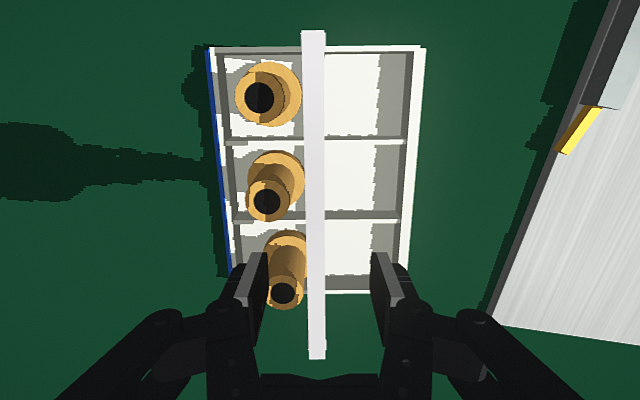

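Request:
send_rows --commands "48 0 0 1 0;48 0 0 1 0;48 0 0 1 0;48 0 0 1 0;48 0 0 0 0;0 0 0 0 0;0 0 0 0 0;0 0 0 0 0;0 0 0 0 0;0 0 0 0 0;0 0 0 0 0;0 0 0 0 0;0 0 0 -0.5 0;0 0 0 -1 0;0 0 0 -1 0;0 0 0 0 0;0 0 0 0 0" --grip_force 80

```text
t: 34.22
tcp_pos: [0.4906, 0.304, 0.1451]
tool_rot: [0.998, 0.07, 0.001, 0.0]
force: [-0.3, 0.4, -6.7]
finger_gap: 0.119
gripper_force: 78.4
```

Request:
send_rows --commands "0 0 0 0 -0.5;0 0 0 0 -1;0 0 0 0 -1;0 0 0 0 -1;0 0 0 0 -1;0 0 0 0 -1;0 0 0 0 -1;0 0 0 0 -1;0 0 0 0 -1;0 0 0 0 -1;0 0 0 0 -1;0 0 0 0 -1;0 0 0 0 -1;0 0 0 0 -1;0 0 0 0 -1;0 0 0 0 -1;0 0 0 0 -1;0 0 0 0 -1;0 0 0 0 -1;0 0 0 0 -1"

```text
t: 35.88
tcp_pos: [0.4888, 0.3033, 0.1426]
tool_rot: [0.73, 0.683, -0.002, -0.001]
force: [-0.2, 0.6, -6.0]
finger_gap: 0.12
gripper_force: 78.4
```

Request:
send_rows --commands "0 0 0 0 -1;0 0 0 0 -1;0 0 0 0 -1;0 0 0 0 -1;0 0 0 0 -1;0 0 0 0 -1;0 0 0 0 -1;0 0 0 0 -1;0 0 0 0 -1;0 0 0 0 -1;0 0 0 0 -1;0 0 0 0 -1;0 0 0 0 -1;0 0 0 0 -1;0 0 0 0 -1;0 0 0 0 -1;0 0 0 0 -1;0 0 0 0 -1;0 0 0 0 -1;0 0 0 0 -1"

```text
t: 37.55
tcp_pos: [0.4887, 0.3034, 0.1426]
tool_rot: [0.12, 0.993, -0.001, -0.002]
force: [-0.1, 0.4, -6.0]
finger_gap: 0.121
gripper_force: 78.4
```

Request:
send_rows --commands "0 0 0 0 -1;0 0 0 0 -1;0 0 0 0 -1;0 0 0 0 0;0 0 0 0 0"

```text
t: 37.97
tcp_pos: [0.4891, 0.3036, 0.1431]
tool_rot: [0.018, 1.0, -0.001, -0.002]
force: [0.4, 0.2, -6.1]
finger_gap: 0.119
gripper_force: 78.4
```

```bash
python3 -c "
from h import *
s=readout.sense();print(s['tcp_pos'],s['q'],Ro.from_quat(s['tool_rot']).as_matrix()[:,0])
w=snap('wrist');t=snap('side')
a=cv2.hconcat([w['pixels'],t['pixels']])[:,:,::-1]
cv2.imwrite('pics/ws5.png',cv2.resize(a,(800,250)))
for n,p in(('edge',(.43,.10,.012)),): print(proj(t,p))"
```

```text
[0.48913557 0.30359053 0.14314892] [ 3.61459609e-01  5.90278652e-01  1.64285612e+00 -2.12160820e-05
  9.12256097e-01 -1.17274937e+00] [-0.99932504  0.03656855  0.00349478]
[357.45408754 281.80884502]
```

View pics/ws5.png

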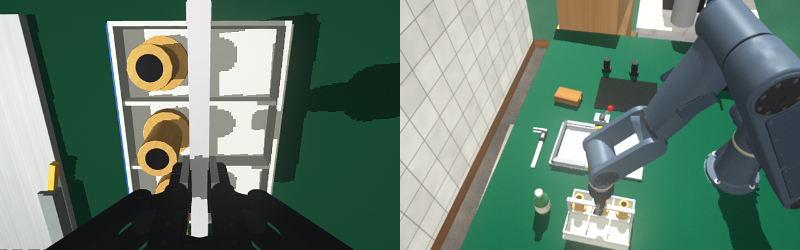

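Request:
send_rows --commands "0 0.59 -0.5 0 0;0 0.59 -0.95 0 0;0 0.59 -0.95 0 0;0 0.59 -0.95 0 0;0 0.59 -0.95 0 0;0 0 -0.4 0 0;0 0 0 0.7 0;0 0 0 0.7 0;0 0 0 0.7 0;0 0 0 0 0;0 0 0 0 0"

```text
t: 38.98
tcp_pos: [0.4281, 0.2123, 0.1024]
tool_rot: [0.018, 1.0, -0.0, -0.001]
force: [0.5, 0.1, -5.7]
finger_gap: 0.121
gripper_force: 78.8
```

```bash
python3 -c "
from h import *
s=readout.sense();print(s['tcp_pos'])
t=snap('side','s6.png')
a=cv2.resize(t['pixels'][190:400,200:480,::-1],None,fx=2.7,fy=2.7,interpolation=cv2.INTER_CUBIC)
cv2.imwrite('pics/s6c.png',a)"
```

```text
[0.42808716 0.21226033 0.10238251]
```

View pics/s6c.png

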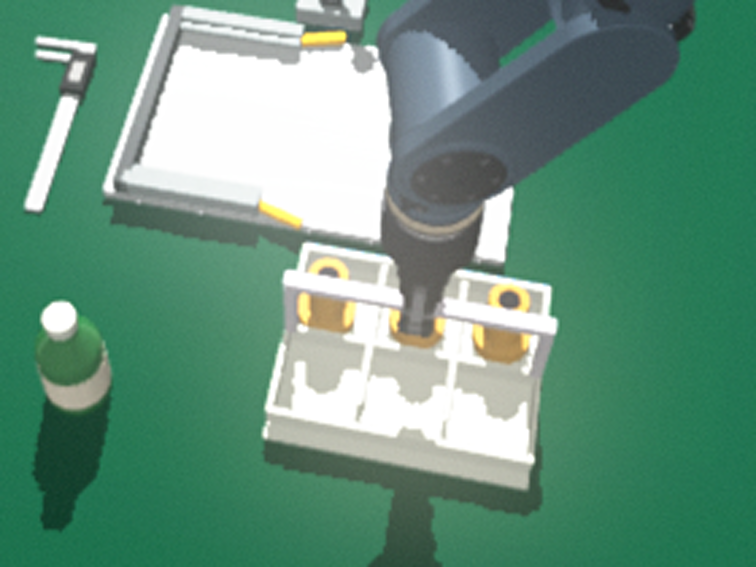

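Request:
send_rows --commands "0 0 -0.5 0.15 0;0 0 -0.15 0 0;0 0 -0.15 0 0;0 0 -0.15 0 0;0 0 0 0 0;0 0 0 0 0" --grip_force 25

```text
t: 39.53
tcp_pos: [0.4277, 0.1931, 0.1]
tool_rot: [0.018, 1.0, 0.0, 0.0]
force: [-0.5, -0.4, -6.7]
finger_gap: 0.122
gripper_force: 78.7
```

Request:
send_rows --commands "0 0 -0.15 0 0;0 0 -0.15 0 0;0 0 0 0 0;0 0 0 0 0"

```text
t: 39.87
tcp_pos: [0.4281, 0.1889, 0.1004]
tool_rot: [0.018, 1.0, 0.002, 0.001]
force: [-0.8, 7.5, -3.8]
finger_gap: 0.122
gripper_force: 78.9
```

Request:
send_rows --commands "5 0 0 0 0;5 0 0 0 0;5 0 0 0 0;5 0 0 0 0" --grip_force 25

```text
t: 40.2
tcp_pos: [0.428, 0.189, 0.1003]
tool_rot: [0.018, 1.0, 0.002, 0.001]
force: [-1.5, 7.7, -3.3]
finger_gap: 0.118
gripper_force: 78.9
```

Request:
send_rows --commands "5 0 0.1 0 0;5 0 0 0.25 0;5 0 0 0 0;16 0 0 0 0;16 0 0 0 0;16 0 0 0 0;16 0 0 0 0;0 0 0 0 0;0 0 0 0 0;0 0 0 0 0;0 0 0 0 0;0 0 0 0 0" --grip_force 20

```text
t: 41.2
tcp_pos: [0.429, 0.1912, 0.0961]
tool_rot: [0.018, 1.0, 0.002, 0.002]
force: [-1.3, 11.3, 6.6]
finger_gap: 0.136
gripper_force: 23.2
```

Request:
send_rows --commands "0 0 0.15 -0.05 0;0 0 0 0 0;0 0 0 0 0;0 0 0 0 0"

```text
t: 41.53
tcp_pos: [0.4275, 0.1922, 0.0957]
tool_rot: [0.017, 1.0, -0.0, -0.0]
force: [0.1, 3.3, -1.7]
finger_gap: 0.135
gripper_force: 22.0
```

```bash
python3 -c "
from h import *
w=snap('wrist');t=snap('side')
a=cv2.hconcat([w['pixels'][:,120:520],t['pixels'][190:390,220:420].repeat(2,0).repeat(2,1)])[:,:,::-1]
cv2.imwrite('pics/ws7.png',a)"
```

```text
(no output)
```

View pics/ws7.png

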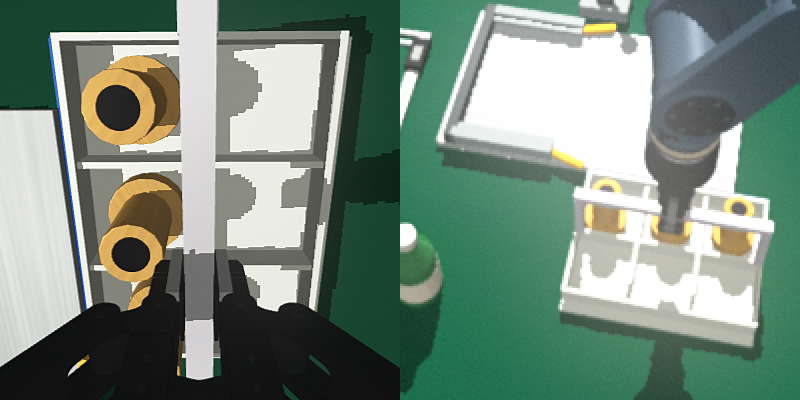

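Request:
send_rows --commands "0 0 0 -0.1 0;0 0 -0.12 -0.1 0;0 0 -0.12 -0.1 0;0 0 -0.12 -0.1 0;0 0 -0.12 -0.09 0;0 0 0 0 0;0 0 0 0 0" --grip_force 20

```text
t: 42.22
tcp_pos: [0.427, 0.1827, 0.1056]
tool_rot: [0.018, 1.0, 0.0, -0.0]
force: [0.1, 3.4, -8.0]
finger_gap: 0.132
gripper_force: 35.3
```

```bash
cat > tilt.py <<'E'
from h import *
w=snap('wrist'); st=readout.sense(); R=Ro.from_quat(st['tool_rot']).as_matrix(); p=np.array(st['tcp_pos'])
print(np.round(p,4),np.round(st['force'],1),st['gripper_force'],st['finger_gap'])
im=w['pixels']; dark=(im.max(2)<45).astype(np.uint8)
h=cv2.cvtColor(im,cv2.COLOR_RGB2HSV); br=cv2.inRange(h,(12,90,60),(32,255,255))
k,l,s,c=cv2.connectedComponentsWithStats(dark); 
for i in range(1,k):
    x,y,ww,hh,a=s[i]
    ring=cv2.dilate((l==i).astype(np.uint8),np.ones((7,7)))-(l==i)
    if a>150 and (br[ring>0]>0).mean()>.55: print('hole',np.round(c[i],1),a)
bar=p-.011*R[:,2]
for th in range(0,41,5):
    t=np.radians(th); o=[]
    for x in(71,0):
        yy=44*np.cos(t)-31*np.sin(t); zz=31*np.cos(t)+44*np.sin(t)
        q=bar+.001*(-x*R[:,0]*-1 - yy*R[:,1] + zz*R[:,2]); o+=np.round(proj(w,q)).tolist()
        q=bar+.001*(x*R[:,0]*-1 - yy*R[:,1] + zz*R[:,2]); 
        if x:o+=np.round(proj(w,q)).tolist()
    print(th,o)
E
python3 tilt.py
```

```text
[0.427  0.1828 0.1056] [-0.4  3.6 -7.4] 35.16352152451873 0.13614414816974843
hole [257.4 250.6] 942
0 [220.0, 111.0, 243.0, 362.0, 233.0, 253.0]
5 [228.0, 111.0, 249.0, 357.0, 240.0, 250.0]
10 [237.0, 110.0, 256.0, 353.0, 248.0, 247.0]
15 [246.0, 109.0, 262.0, 349.0, 255.0, 244.0]
20 [255.0, 109.0, 269.0, 345.0, 263.0, 242.0]
25 [264.0, 109.0, 276.0, 342.0, 271.0, 240.0]
30 [273.0, 108.0, 283.0, 340.0, 278.0, 238.0]
35 [282.0, 108.0, 290.0, 338.0, 286.0, 237.0]
40 [291.0, 108.0, 297.0, 336.0, 294.0, 236.0]
```

Request:
send_rows --commands "0 0 -0.15 -0.095 0;0 0 -0.15 -0.095 0;0 0 -0.15 -0.09 0;0 0 -0.15 -0.09 0;0 0 -0.15 -0.085 0;0 0 -0.15 -0.085 0;0 0 -0.15 -0.08 0;0 0 0 0 0;0 0 0 0 0"

```text
t: 43.02
tcp_pos: [0.4266, 0.1629, 0.1187]
tool_rot: [0.018, 1.0, 0.001, 0.001]
force: [-0.4, 8.6, -1.5]
finger_gap: 0.134
gripper_force: 65.1
```

```bash
python3 tilt.py|head -4
```

```text
[0.4266 0.163  0.1186] [-0.7  9.3 -2.3] 65.06886720657349 0.13756266879808962
0 [220.0, 111.0, 243.0, 362.0, 233.0, 253.0]
5 [228.0, 111.0, 249.0, 357.0, 240.0, 250.0]
10 [237.0, 110.0, 256.0, 353.0, 247.0, 247.0]
```

Request:
send_rows --commands "12.5 0 0 0 0;12.5 0 0 0 0;12.5 0 0 0 0"

```text
t: 43.32
tcp_pos: [0.4267, 0.1627, 0.1186]
tool_rot: [0.018, 1.0, 0.001, 0.001]
force: [-1.2, 8.1, -2.5]
finger_gap: 0.146
gripper_force: 36.5
```

```bash
sed -i 's/a>150 and/a>100 and/; s/<45/<60/; s/>.55: print/>.3: print/' tilt.py; python3 tilt.py|head -5
```

```text
[0.4267 0.1627 0.1186] [-1.2  7.  -1.4] 36.49082310497761 0.15190022356399954
hole [259.7 103.8] 953
0 [220.0, 111.0, 243.0, 362.0, 233.0, 253.0]
5 [228.0, 111.0, 249.0, 357.0, 240.0, 250.0]
10 [237.0, 110.0, 255.0, 353.0, 247.0, 247.0]
```

```bash
python3 -c "
from h import *
w=snap('wrist');t=snap('side')
a=cv2.hconcat([w['pixels'][:,120:520],t['pixels'][190:390,220:420].repeat(2,0).repeat(2,1)])[:,:,::-1]
cv2.imwrite('pics/ws8.png',a)"
```

```text
(no output)
```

View pics/ws8.png

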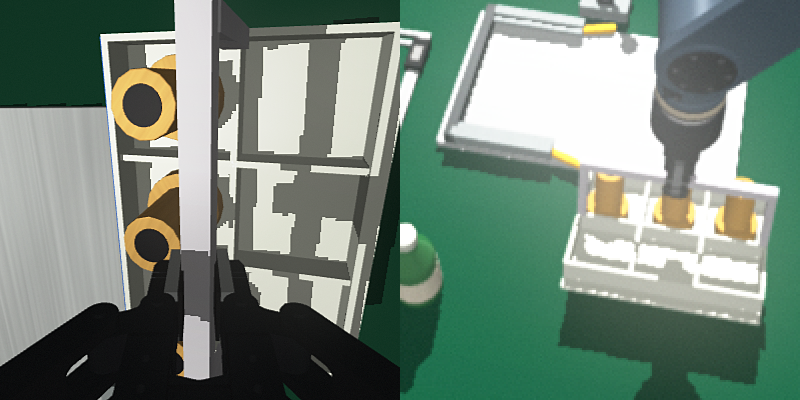

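```bash
cat >> tilt.py <<'E'
print('corners')
for th in range(0,41,3):
    t=np.radians(th); o=[]
    for y in(80,-80):
        yy=y*np.cos(t)-76*np.sin(t); zz=76*np.cos(t)+y*np.sin(t)
        o+=np.round(proj(w,bar+.001*(110*R[:,0] - yy*R[:,1] + zz*R[:,2]))).tolist()
    print(th,o)
E
python3 tilt.py|sed -n '/corners/,$p'
```

```text
corners
0 [169.0, 29.0, 468.0, 29.0]
3 [179.0, 30.0, 479.0, 28.0]
6 [190.0, 31.0, 490.0, 27.0]
9 [200.0, 32.0, 501.0, 25.0]
12 [210.0, 33.0, 513.0, 24.0]
15 [220.0, 34.0, 525.0, 22.0]
18 [230.0, 35.0, 537.0, 20.0]
21 [239.0, 35.0, 550.0, 18.0]
24 [249.0, 36.0, 563.0, 16.0]
27 [258.0, 36.0, 576.0, 13.0]
30 [268.0, 36.0, 590.0, 10.0]
33 [277.0, 37.0, 605.0, 7.0]
36 [286.0, 37.0, 620.0, 4.0]
39 [296.0, 37.0, 635.0, 1.0]
```

Request:
send_rows --commands "12.6 0 -0.14 -0.07 0;12.7 0 -0.14 -0.065 0;12.8 0 -0.14 -0.06 0;12.9 0 -0.14 -0.055 0;13 0 0 0 0;13 0 0 0 0"

```text
t: 44.02
tcp_pos: [0.4265, 0.1514, 0.1238]
tool_rot: [0.018, 1.0, 0.001, 0.001]
force: [-1.5, 6.5, -0.8]
finger_gap: 0.155
gripper_force: 37.3
```

Request:
send_rows --commands "13.1 0 -0.145 -0.055 0;13.2 0 -0.145 -0.05 0;13.3 0 -0.145 -0.05 0;13.4 0 -0.145 -0.045 0;13.4 0 0 0 0;13.4 0 0 0 0"

```text
t: 44.52
tcp_pos: [0.4261, 0.1398, 0.1278]
tool_rot: [0.018, 1.0, 0.001, 0.001]
force: [-1.0, 7.0, -0.4]
finger_gap: 0.16
gripper_force: 38.4
```

```bash
cat > corner.py <<'E'
from h import *
w=snap('wrist');g=cv2.cvtColor(w['pixels'],cv2.COLOR_RGB2HSV)
m=((g[:,:,1]<40)&(g[:,:,2]>100)).astype(np.uint8)
for r in (34,60,90,240): 
    x=np.flatnonzero(m[r]); d=np.flatnonzero(np.diff(x)>6); print(r,[(int(a),int(b)) for a,b in zip(np.r_[x[0],x[d+1]],np.r_[x[d],x[-1]])] if len(x) else [])
b=cv2.inRange(g,(105,100,40),(130,255,255)); ys,xs=np.nonzero(b); print('blue',[(int(r),int(xs[ys==r].min())) for r in range(20,240,30) if (ys==r).any()])
E
python3 corner.py; python3 tilt.py|head -3
```

```text
34 [(277, 327), (396, 396), (510, 546), (553, 564), (572, 585)]
60 [(255, 260), (292, 327), (363, 385), (406, 424), (432, 432), (454, 558), (567, 579)]
90 [(295, 326), (376, 384), (402, 572)]
240 [(3, 261), (299, 326), (345, 375), (392, 409), (432, 505), (536, 536)]
blue [(80, 256)]
[0.4262 0.1399 0.1278] [-1.3  7.9 -0.6] 38.381607234478 0.16056222761939645
hole [278.9 103.9] 1114
0 [220.0, 111.0, 243.0, 362.0, 233.0, 253.0]
```

Request:
send_rows --commands "13.5 0 -0.145 -0.04 0;13.6 0 -0.145 -0.035 0;13.7 0 -0.145 -0.035 0;13.7 0 -0.08 -0.02 0;13.7 0 0 0 0;13.7 0 0 0 0;13.7 0 0 0 0;13.7 0 0 0 0;13.7 0 0 0 0;13.7 0 0 0 0;13.7 0 0 0 0;13.7 0 0 0 0;13.7 0 0 0 0;13.7 0 0 0 0;13.7 0 0 0 0;13.7 0 0 0 0"

```text
t: 45.95
tcp_pos: [0.4255, 0.1295, 0.1304]
tool_rot: [0.018, 1.0, 0.001, 0.001]
force: [-0.2, 5.8, -0.6]
finger_gap: 0.164
gripper_force: 38.7
```

```bash
python3 corner.py; python3 tilt.py|head -3; python3 -c "
from h import *
w=snap('wrist');t=snap('side')
a=cv2.hconcat([w['pixels'][:,120:520],t['pixels'][190:390,220:420].repeat(2,0).repeat(2,1)])[:,:,::-1]
cv2.imwrite('pics/ws9.png',a)"
```

```text
34 [(293, 324), (508, 608)]
60 [(269, 274), (294, 325), (372, 396), (414, 424), (450, 601)]
90 [(295, 325), (387, 395), (412, 422), (447, 569), (576, 594)]
240 [(19, 269), (299, 324), (357, 384), (401, 407), (431, 512)]
blue []
[0.4255 0.1295 0.1304] [-0.5  6.9  1. ] 38.71066018939018 0.16076659315639594
hole [283.8 103.8] 833
0 [220.0, 111.0, 243.0, 362.0, 233.0, 253.0]
```

View pics/ws9.png

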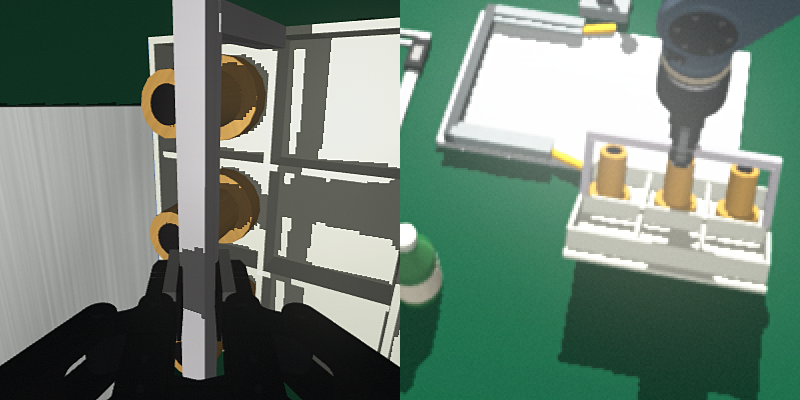

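Request:
send_rows --commands "13.7 0 0 -0.1 0;13.7 0 0 -0.1 0;13.7 0 0 0 0;13.7 0 0 0 0"

```text
t: 46.48
tcp_pos: [0.4252, 0.129, 0.1338]
tool_rot: [0.017, 1.0, 0.0, 0.0]
force: [0.5, 5.0, -5.5]
finger_gap: 0.161
gripper_force: 38.8
```

Request:
send_rows --commands "13.7 0 0 0 0;13.7 0 0 0 0;13.7 0 0 0 0;13.7 0 0 0 0;13.7 0 0 0 0;13.7 0 0 0 0;13.7 0 0 0 0;13.7 0 0 0 0;13.7 0 0 0 0;13.7 0 0 0 0;13.7 0 0 0 0;13.7 0 0 0 0;13.7 0 0 0 0;13.7 0 0 0 0;13.7 0 0 0 0;13.7 0 0 0 0;13.7 0 0 0 0;13.7 0 0 0 0;13.7 0 0 0 0;13.7 0 0 0 0"

```text
t: 48.15
tcp_pos: [0.4252, 0.1289, 0.1338]
tool_rot: [0.018, 1.0, 0.0, 0.0]
force: [0.6, 5.2, -5.1]
finger_gap: 0.163
gripper_force: 38.8
```

```bash
python3 corner.py; python3 tilt.py|head -3
```

```text
34 [(293, 324), (508, 609)]
60 [(270, 275), (294, 324), (373, 397), (414, 425), (450, 603)]
90 [(295, 324), (388, 395), (413, 423), (431, 595)]
240 [(24, 270), (299, 324), (358, 385), (401, 407), (428, 510)]
blue []
[0.4253 0.129  0.1338] [ 0.4  6.  -4.6] 38.75976204872131 0.16238193252830535
hole [284.1 103.7] 808
0 [220.0, 111.0, 243.0, 362.0, 233.0, 253.0]
```

Request:
send_rows --commands "13.5 0 0.2 0.045 0;13.3 0 0.2 0.045 0;13.2 0 0.2 0.05 0;13 0 0.2 0.065 0;12.8 0 0.2 0.065 0;12.6 0 0.2 0.065 0;12.4 0 0.19 0.08 0;12.2 0 0.19 0.08 0;12 0 0.18 0.08 0;11.5 0 0.18 0.1 0;11 0 0.18 0.1 0;0 0 0.18 0.1 0;0 0 0.18 0.12 0;0 0 0.18 0.12 0;0 0 0.17 0.12 0;0 0 0 0 0;0 0 0 0 0"

```text
t: 49.67
tcp_pos: [0.4272, 0.1854, 0.1087]
tool_rot: [0.017, 1.0, -0.0, -0.0]
force: [-0.1, 0.4, -5.5]
finger_gap: 0.137
gripper_force: 20.5
```

```bash
python3 corner.py; python3 tilt.py|head -3
```

```text
34 [(189, 481)]
60 [(192, 199), (216, 250), (294, 483)]
90 [(196, 202), (301, 478)]
240 [(0, 206), (213, 219), (297, 456)]
blue [(50, 190), (80, 193), (110, 196), (140, 200), (170, 203), (200, 207), (230, 210)]
[0.4272 0.1852 0.1089] [ 0.6  0.1 -6.2] 20.66762417089194 0.14477046766824214
hole [247.3 105.1] 1389
hole [257.9 246.2] 914
```

Request:
send_rows --commands "0 0 0.25 0.1 0;0 0 0.25 0.2 0;0 0 0 0.2 0;0 0 0 0.15 0;0 0 0 0 0;0 0 0 0 0;16 0 0 0 0;16 0 0 0 0;16 0 0 0 0;16 0 0 0 0;0 0 0 0 0;0 0 0 0 0;0 0 0 0 0;0 0 0 0 0;0 0 0 0 0;0 0 0 0 0" --grip_force 80

```text
t: 51.1
tcp_pos: [0.4289, 0.1963, 0.0964]
tool_rot: [0.018, 1.0, 0.001, 0.001]
force: [-0.7, 6.0, 7.2]
finger_gap: 0.121
gripper_force: 78.1
```

```bash
python3 corner.py; python3 tilt.py|head -3
```

```text
34 [(172, 468)]
60 [(175, 182), (197, 231), (281, 442), (457, 467)]
90 [(179, 186), (201, 201), (302, 438), (453, 463)]
240 [(0, 184), (197, 203), (216, 218), (289, 421), (433, 442)]
blue [(50, 170), (80, 174), (110, 178), (140, 181), (170, 185), (200, 189), (230, 193)]
[0.4289 0.1963 0.0964] [-0.  6.  8.] 78.09346318244934 0.12387746839306708
hole [238.1 104.5] 1557
hole [249.3 251.3] 1010
```

```bash
python3 - <<'E'
from h import *
T=np.load('top.npy',allow_pickle=True).item(); im=T['pixels'].astype(float)
g=im[:,:,0]-0.0  # red: green bench low, white high
L=[];Rr=[]
for r in range(215,275):
    row=g[r,225:340]; th=110
    i=np.flatnonzero(row>th); a=i[0];b=i[-1]
    la=225+a-(row[a]-th)/(row[a]-row[a-1]); lb=225+b+(row[b]-th)/(row[b]-row[b+1])
    L.append(ray(T,la+0.,r,.012)[:2]); Rr.append(ray(T,lb,r,.012)[:2])
for n,P in(('L',L),('R',Rr)):
    P=np.array(P); k=np.polyfit(P[:,0],P[:,1],1); res=P[:,1]-np.polyval(k,P[:,0]); ok=abs(res)<.004; k=np.polyfit(P[ok,0],P[ok,1],1)
    print(n,np.degrees(np.arctan(k[0])),np.polyval(k,[.36,.43,.5]),res.std())
c=g[:,260:305].mean(1); print(np.round(c[265:290]).tolist())
E
```

```text
L -1.7628905525156529 [0.10376384 0.10160938 0.09945493] 0.00041438038790999763
R -2.08126841662468 [-0.11882589 -0.12136975 -0.12391362] 0.0001826669745176527
[220.0, 220.0, 220.0, 220.0, 220.0, 220.0, 220.0, 220.0, 220.0, 220.0, 220.0, 221.0, 223.0, 224.0, 169.0, 64.0, 41.0, 48.0, 49.0, 50.0, 49.0, 49.0, 50.0, 49.0, 49.0]
```

Request:
send_rows --commands "0 0 0 -0.5 0;0 0 0 -1 0;0 0 0 -0.5 0;0 0 -0.5 0 0;0 0 -0.98 0 0;0 0 -0.98 0 0;0 0 -0.98 0 0;0 0 -0.98 0 0;0 0.1 -0.98 0 0;0 0 -0.98 0 0;0 0 -0.98 0 0;0 0 -0.98 0 0;0 0 -0.98 0 0;0 0 -0.98 0 0;0 0 0 0 0;0 0 0 0 0"

```text
t: 52.53
tcp_pos: [0.4173, -0.0119, 0.1346]
tool_rot: [0.019, 1.0, 0.0, -0.002]
force: [-0.3, -0.4, -5.7]
finger_gap: 0.122
gripper_force: 78.6
```

```bash
python3 tilt.py|head -3; python3 corner.py; python3 - <<'E'
from h import *
s=readout.sense();x=Ro.from_quat(s['tool_rot']).as_matrix()[:,0];p=s['tcp_pos'];print(s['tcp_pos'],np.degrees(np.arctan2(x[1],x[0])), 'yerr',-.0105-.0335*(p[0]-.43)-p[1])
E
```

```text
[ 0.417  -0.0111  0.1347] [ 0.1  0.4 -5.9] 78.58726143836975 0.12088118392054224
hole [236.1 104.5] 1554
hole [249.1 251.1] 1005
34 [(172, 469)]
60 [(175, 182), (198, 231), (280, 442), (456, 468)]
90 [(179, 186), (301, 439), (453, 463)]
240 [(191, 204), (217, 218), (290, 422), (435, 451)]
blue [(50, 171), (80, 175), (110, 178), (140, 183), (170, 186), (200, 190), (230, 194)]
[ 0.41712668 -0.01053302  0.13489877] 177.9756640086986 yerr 0.0004642801075797117
```

Request:
send_rows --commands "0 0 0 0.6 0;0 0 0 0.6 0;0 0 0 0 0;0 -0.4 0 0 0;0 -0.4 0 0 0;0 -0.4 0 0 0;0 -0.4 0 0 0;0 -0.4 0 0 0;0 -0.4 0 0 0;0 -0.4 0 0 0;0 -0.4 0 0 0;0 -0.4 0 0 0;0 -0.4 0 0 0;0 0 0 0 0"

```text
t: 53.8
tcp_pos: [0.5015, -0.014, 0.1121]
tool_rot: [0.017, 1.0, -0.0, 0.002]
force: [1.4, -0.3, -6.7]
finger_gap: 0.122
gripper_force: 78.7
```

Request:
send_rows --commands "0 0 0 0.1 0;0 -0.4 0 0 0;0 -0.4 0 0 0;0 -0.4 0 0 0;0 -0.4 0 0 0;0 -0.4 0 0 0;0 -0.4 0 0 0;0 -0.4 0 0 0;0 -0.4 0 0 0;0 -0.4 0 0 0;0 -0.2 0 0 0;0 0 0 0 0;0 0 0 0 0"

```text
t: 54.88
tcp_pos: [0.5741, -0.0159, 0.1097]
tool_rot: [0.017, 1.0, 0.0, -0.0]
force: [-0.1, 0.0, -6.0]
finger_gap: 0.123
gripper_force: 78.7
```

Request:
send_rows --commands "0 -0.2 0 0 0;0 -0.2 0 0 0;0 -0.2 0 0 0;0 -0.2 0 0 0;0 -0.1 0 0 0;0 0 0 0 0;0 0 0 0 0"

```text
t: 55.47
tcp_pos: [0.5923, -0.0166, 0.1098]
tool_rot: [0.017, 1.0, 0.0, -0.0]
force: [0.2, 0.3, -5.7]
finger_gap: 0.12
gripper_force: 78.7
```

Request:
send_rows --commands "0 -0.1 0 0 0;0 -0.1 0 0 0;0 -0.1 0 0 0;0 -0.1 0 0 0;0 0 0 0 0;0 0 0 0 0"

```text
t: 55.97
tcp_pos: [0.5994, -0.0169, 0.1097]
tool_rot: [0.017, 1.0, -0.0, -0.001]
force: [-2.9, -1.5, -4.7]
finger_gap: 0.123
gripper_force: 78.9
```

Request:
send_rows --commands "0 -0.1 0 0 0;0 0 0 0.05 0;0 0 0 0.05 0;0 0 0 0.05 0;0 0 0 0 0;0 0 0 0 0"

```text
t: 56.47
tcp_pos: [0.5986, -0.0166, 0.1084]
tool_rot: [0.017, 1.0, 0.0, -0.004]
force: [-12.3, -1.4, 9.9]
finger_gap: 0.122
gripper_force: 80.9
```

Request:
send_rows --commands "0 0.05 0 -0.05 0;25 0 0 0 0;40 0 0 0 0;40 0 0 0 0;40 0 0 0 0;40 0 0 -0.5 0;40 0 0 -1 0;40 0 0 -1 0;40 0 0 -1 0;40 0 0 -1 0;40 0 0 -1 0;40 0 0 -1 0;40 0 0 0 0"

```text
t: 57.55
tcp_pos: [0.6044, -0.0174, 0.2432]
tool_rot: [0.017, 1.0, -0.001, 0.005]
force: [0.4, -0.1, 0.8]
finger_gap: 0.47
gripper_force: 0.0
```

```bash
python3 -c "
from h import *
w=snap('wrist','w10.png');t=snap('top')
h=cv2.cvtColor(t['pixels'],cv2.COLOR_RGB2HSV)
print(readout.sense()['tcp_pos'])
a=cv2.hconcat([w['pixels'],t['pixels']])[:,:,::-1]
a=cv2.vconcat([cv2.resize(w['pixels'],(480,300)),cv2.resize(t['pixels'][90:290,200:520],(480,300))])[:,:,::-1]
cv2.imwrite('pics/f1.png',a)"
```

```text
[ 0.60198031 -0.01696733  0.23910999]
```

View pics/f1.png

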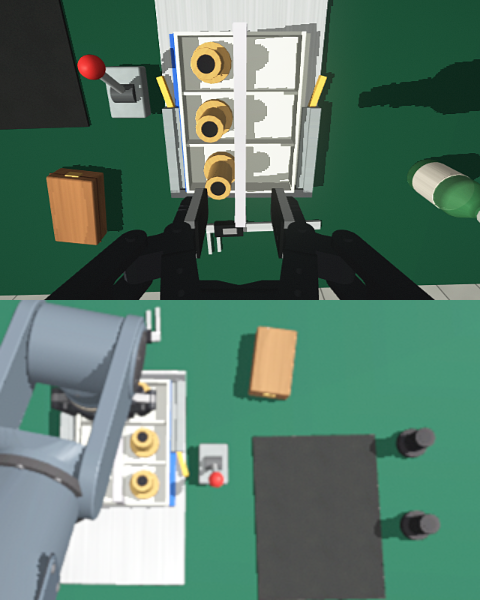

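Request:
send_rows --commands "0 0.79 -1 0 0;0 0.79 -1 0 0;0 0.79 -1 0 0;0 0.79 -1 0 0;0 0.79 -1 0 0;0 0.79 -1 0 0;0 0.79 -1 0 0;0 0.79 -1 0 0;0 0 0 0 0;0 0 0 0.94 0;0 0 0 0.94 0;0 0 0 0.94 0;0 0 0 0.94 0;0 0 0 0.94 0;0 0 0 0.94 0;0 0 0 0.94 0;0 0 0 0.94 0;0 0 0 0 0" --grip_force 30

```text
t: 59.15
tcp_pos: [0.4672, -0.1705, 0.0838]
tool_rot: [0.017, 1.0, 0.002, -0.004]
force: [0.1, 0.1, -0.4]
finger_gap: -0.0
gripper_force: 0.0
```

```bash
cat > lev.py <<'E'
from h import *
print(np.round(readout.sense()['tcp_pos'],4),np.round(readout.sense()['force'],1))
o=[]
for n in('top','side'):
    s=snap(n); h=cv2.cvtColor(s['pixels'],cv2.COLOR_RGB2HSV); m=cv2.inRange(h,(0,160,90),(6,255,255))
    k,l,st,c=cv2.connectedComponentsWithStats(m)
    for i in range(1,k):
        p=ray(s,*c[i],.104)
        if st[i][4]>8 and .4<p[0]<.7 and -.3<p[1]<0: print(n,np.round(p,3),st[i][4])
E
python3 lev.py
```

```text
[ 0.4672 -0.1705  0.0838] [ 0.1  0.1 -0.4]
side [ 0.524 -0.168  0.104] 64
```

Request:
send_rows --commands "0 -0.4 0.02 0 0;0 -0.4 0.02 0 0;0 -0.4 0.02 0 0;0 -0.4 0.02 0 0;0 -0.4 0.02 0 0;0 -0.4 0.02 0 0;0 -0.4 0.02 0 0;0 -0.4 0.02 0 0;0 -0.4 0.02 0 0;0 0 0 0 0"

```text
t: 60.08
tcp_pos: [0.5441, -0.1718, 0.0876]
tool_rot: [0.017, 1.0, -0.001, 0.002]
force: [0.5, 0.3, 0.5]
finger_gap: 0.001
gripper_force: 0.0
```

```bash
python3 lev.py
```

```text
[ 0.5441 -0.1718  0.0876] [0.5 0.3 0.5]
side [ 0.573 -0.178  0.104] 45
```

Request:
send_rows --commands "0 -0.25 0.02 0 0;0 -0.25 0.02 0 0;0 -0.25 0.02 0 0;0 -0.25 0.02 0 0;0 -0.25 0.02 0 0;0 0 0 0 0;0 0 0 0 0"

```text
t: 60.77
tcp_pos: [0.5673, -0.1703, 0.0875]
tool_rot: [0.017, 1.0, -0.0, 0.001]
force: [-0.6, 0.3, 0.4]
finger_gap: 0.002
gripper_force: 0.0
```

```bash
python3 lev.py
```

```text
[ 0.5673 -0.1703  0.0875] [-0.6  0.3  0.4]
side [ 0.596 -0.169  0.104] 36
```

Request:
send_rows --commands "0 -0.15 0 0 0;0 -0.15 0 0 0;0 -0.15 0 0 0;0 0 0 0 0;0 0 0 0 0"

```text
t: 61.28
tcp_pos: [0.5738, -0.1702, 0.0872]
tool_rot: [0.017, 1.0, 0.0, -0.002]
force: [-4.9, 0.1, 2.3]
finger_gap: -0.0
gripper_force: 2.4
```

```bash
python3 lev.py
```

```text
[ 0.5738 -0.1702  0.0872] [-4.9  0.1  2.3]
side [ 0.6   -0.165  0.104] 31
```

Request:
send_rows --commands "0 -0.12 0 0 0;0 0 0 0 0;0 0 0 0 0"

```text
t: 61.63
tcp_pos: [0.574, -0.1701, 0.0871]
tool_rot: [0.017, 1.0, 0.001, -0.005]
force: [-10.4, -2.0, 5.4]
finger_gap: -0.001
gripper_force: 4.8
```

Hard stop reached. Retreat and check the final state.

Request:
send_rows --commands "0 0.5 0 0 0;0 1 0 0 0;0 1 0 -0.5 0;0 0.5 0 -1 0;0 0 0 -1 0;0 0 0 -1 0;0 0 0 -1 0;0 0 0 -1 0;0 0 -1 -1 0;0 0 -1 -1 0;0 0 -1 0 0;0 0 -1 0 0;0 0.5 -1 0 0;0 0.5 -1 0 0;0 0.5 -1 0 0;0 0.5 -1 0 0;0 0.5 -1 0 0;0 0 0 0 0;0 0 0 0 0"

```text
t: 63.22
tcp_pos: [0.462, -0.3479, 0.2377]
tool_rot: [0.019, 1.0, -0.0, 0.001]
force: [1.1, 0.4, -0.0]
finger_gap: -0.001
gripper_force: 0.0
```

```bash
python3 lev.py; python3 - <<'E'
from h import *
T=np.load('top.npy',allow_pickle=True).item(); s=snap('top')
for n in ('top','side'):
    s=snap(n); h=cv2.cvtColor(s['pixels'],cv2.COLOR_RGB2HSV)
    m=cv2.inRange(h,(12,110,90),(30,255,255)); k,l,st,c=cv2.connectedComponentsWithStats(m)
    print(n,[(np.round(ray(s,*c[i],.052)[:2],3).tolist(),st[i][2:].tolist()) for i in range(1,k) if st[i][4]>60 and .4<ray(s,*c[i],.052)[0]<.75 and abs(ray(s,*c[i],.052)[1])<.2])
    # expected handle ends (top z .124) if home at (.601,-.0165)
    u=np.array([.9994,-.0335]); hm=np.array([.601,-.0165])
    g=cv2.cvtColor(s['pixels'],cv2.COLOR_RGB2GRAY)
    print([np.round(proj(s,[*(hm+d*u),.124])).tolist() for d in(-.11,.11)])
    cv2.imwrite('pics/fin_%s.png'%n,s['pixels'][:,:,::-1])
s=snap('top'); row=cv2.cvtColor(s['pixels'],cv2.COLOR_RGB2GRAY)
p=proj(s,[.491,-.0128,.124]); print(row[int(p[1])-8:int(p[1])+9,int(p[0])].tolist())
E
```

```text
[ 0.462  -0.3479  0.2377] [ 1.1  0.4 -0. ]
top [ 0.596 -0.173  0.104] 54
side [ 0.597 -0.17   0.104] 60
top [([0.67, -0.046], [17, 19, 169]), ([0.592, -0.051], [17, 17, 149]), ([0.562, 0.088], [9, 16, 69]), ([0.515, -0.049], [16, 15, 82])]
[[277.0, 223.0], [280.0, 133.0]]
side [([0.675, -0.036], [18, 14, 185]), ([0.595, -0.035], [16, 14, 151]), ([0.523, -0.033], [16, 14, 120]), ([0.564, 0.109], [16, 11, 78])]
[[341.0, 215.0], [254.0, 201.0]]
[255, 255, 255, 255, 255, 255, 255, 254, 247, 216, 163, 167, 163, 175, 236, 251, 249]
```

```bash
python3 -c "
from h import *
print(sign_off())"
```

```text
the job is handed in; nothing more can be done
None
```

I handed the job in at about 63 s; no verdict came back, so success rests on my own readings. All three bushings stand upright in the carrier. It was tipped about 30° for over 2 s, with its blue edge braced against the dock's side because the tool cannot tilt. It was then levelled and slid home to the end stop, and the lever was thrown to its hard stop.

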